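# Brace the canister in the corner and hold its bayonet lid half turned

## Task

Push the square white key canister square and flush into the inner corner of the low wooden fence, then fit its bayonet lid fully down with the two lugs in the slots and twist it clockwise (seen from above) halfway, until the grip bar lies corner to corner over the canister in line with the two dots, stopping well short of the lock click. Finish while still gripping the lid there, seated and still, so that I can check its seal before it locks, with the canister still snug in the corner. Leave everything else on the console where it is.

Things in the scene. Friction and masses are not known exactly. Their poses are not given: they have to be found in the camera images.
- fence: low L-shaped wooden fence, fixed, 30 mm high, legs 15 mm thick, 160 mm long. Origin: the inner corner, on the surface; z up. Inner faces: the plane x = 0 of its frame (far leg, runs to -y) and y = 0 (left leg, runs to -x). The canister belongs at negative x and y: its centre is at (-50, -50) mm when home.
- canister: loose square white canister, 100 x 100 mm, 75 mm high, 0.6 to 0.9 kg, open on top; origin under its centre, z up, sides parallel to its x and y. Too wide to grip: push it by its sides. It starts 30 to 55 mm from home along each of the fence's axes and up to 0.25 rad askew to the fence, its x axis along the fence's x when square.
- mouth (a point): centre of the canister's mouth, at rim height. Round hole 64 mm across in an 8 mm thick top, with slots 16 mm wide on the canister's +x and -x sides reaching 44 mm from the axis. Below the top the lugs turn only clockwise seen from above; a sprung catch resists lightly (about 2 N) from 59 degrees, the lock clicks near 85, a stop follows at 90.
- half_dot (a point): one of two small dark dots on the canister's rim, near its (+x, -y) and (-x, +y) corners: they mark halfway, 45 degrees clockwise from the slots seen from above. The dot is 43.5 mm from the axis along each of x and -y.
- lid: loose round bayonet lid, 0.1 to 0.16 kg, standing plug down. Origin: centre of the plug's underside, z up. Plug 58 mm across, 50 at its tapered foot; two lugs 10 mm wide, 6 mm high at its bottom along +x and -x, 76 mm over both; pale wooden flange 86 mm across at z = 16 to 22 mm. Seated, the flange rests on the rim, the lid's origin 59 mm above the canister's.
- bar (a point): centre of the lid's grip bar, 38 mm above the lid's origin: 64 mm long (along the lid's x, above the lugs), 16 mm wide (along y), 32 mm high, top at 54 mm. Gripped across its width from above. Its two ends are alike, so the lid fits either way round.
- key_bowl: clear glass bowl, 120 mm across, 50 mm high; origin under its centre. A bystander: leave it alone.
- ring_dish: small white ceramic dish, 80 mm across, 20 mm high; origin under its centre. A bystander: leave it alone.
- lock_key: flat steel bicycle lock key, about 64 x 24 x 5 mm, lying flat; origin on the surface near its middle. A bystander: leave it alone.
- pet_tag: round grey plastic pet tag with a small ear, 30 mm disc, 4 mm thick; origin under the disc's centre. A bystander: leave it alone.
- clothes_peg: wooden clothes peg lying flat, 72 x 15 x 10 mm; origin under its centre. A bystander: leave it alone.
- key_cap: dark hard silicone key cap, about 36 x 28 x 10 mm; origin under the round part. A bystander: leave it alone.
Mind the look-alikes: they are no part of the job. There is more than one size of the canister; the job needs the smaller.

How it is judged (in metres and radians):
On the way, in this order (a step that is already met when the one before it is completed fails the run):
1. the canister stands square and flush in the fence's corner, the lid not yet on it (x of canister in the frame of fence above -0.054 m and y of canister in the frame of fence above -0.054 m and angle between the x axis of canister and the x axis of fence, either way round below 0.07 rad and angle between canister's own z axis and vertical below 0.05 rad and horizontal distance between lid and canister above 0.05 m), for 0.2 s.
2. the lid is fully down in the mouth, lugs through the slots, not yet turned (z of lid in the frame of canister between 0.05 and 0.0615 m and horizontal distance between lid and canister below 0.0045 m and angle between lid's own z axis and vertical below 0.06 rad and angle between the x axis of lid and the x axis of canister, either way round below 0.25 rad), for 0.1 s.
At the end, for the whole second after the job is handed in: The canister is upright, within 4 mm of both inner faces of the fence and square to it within 0.07 rad; the lid is level and fully seated (within 2.5 mm in height, 4.5 mm off-centre), turned 35 to 55 degrees clockwise from the slots, at rest, with the fingers still gripping it (more than 2 N) (x of canister in the frame of fence above -0.054 m and y of canister in the frame of fence above -0.054 m and angle between the x axis of canister and the x axis of fence, either way round below 0.07 rad and angle between canister's own z axis and vertical below 0.05 rad and z of lid in the frame of canister between 0.05 and 0.0615 m and horizontal distance between lid and canister below 0.0045 m and angle between lid's own z axis and vertical below 0.06 rad and angle between the x axis of lid and the x axis of canister, either way round between 0.611 and 0.96 rad and contact force between the fingers and lid above 2 N and angular speed of lid below 0.15 rad/s and linear speed of each of lid, canister below 0.02 m/s); the arm keeps its last pose, push and grip.
It fails at once if the seated lid is turned as far as the lock click (past 70 degrees) (z of lid in the frame of canister between 0.05 and 0.0615 m and horizontal distance between lid and canister below 0.0045 m and angle between lid's own z axis and vertical below 0.06 rad and angle between the x axis of lid and the x axis of canister, either way round above 1.22 rad).
It fails at once if the canister is tipped (angle between canister's own z axis and vertical above 0.2 rad).
It fails at once if a bystander is moved more than 25 mm (distance of any of key_bowl, ring_dish, lock_key, pet_tag, clothes_peg, key_cap from where it was at the start of the episode above 0.025 m).
It also fails if it takes over 72 s, if anything falls off the work surface, if the arm or the gripper's body presses on something with over 40 N, if the wrist force passes 120 N, or if a joint passes its speed limit or range.

## Robot

A 6-joint arm with a two-finger parallel gripper is mounted at the origin on the work surface. World frame = base frame: x ahead of the robot, y to its left, z up, the work surface at z = 0. Lengths are in mm, angles in rad, forces in N, time in s.
With the tool pointing down it reaches from about 275 to 750 mm from the base axis. Payload 10.2 kg.
Tool frame: the origin (TCP) lies between the finger pads; the fingertips stand 17 mm ahead of it and the grasp point (between the pads) lies 2 mm behind it (tips_ahead is the distance from the TCP to the fingertips, in mm); z points along the fingers, y is the line along which they close (so a half turn about z gives the same grasp; the last joint's range is limited). The gripper opens to 85 mm and grips with 20 to 120 N. Pads are 22 mm wide; open, the fingers measure 114 mm over their backs; the gripper's body (76 mm by 85 mm) begins 54 mm behind the grasp point. The pads swing forward as they close: fully open they stand 13 mm farther back than shut.
Start: joints at [-1.567, 0.313, 1.498, -0, 1.331, -0.223], TCP at [118.038, -511.564, 218.494] pointing down, gripper open.
Joint ranges: [-2.94, 2.94], [-0.97, 2.17], [0.19, 2.56], [-1.23, 4.37], [0.02, 3.11], [-2.88, 2.88]. Speed limits (rad/s): [2.39, 2.39, 3.01, 3.14, 3.14, 3.14].

## Interface

Orientations are given as a unit quaternion [w, x, y, z].
In Python, from rig import sense, capture, finish_job, boxes_of, tips_ahead gives the robot as it stands.
- The arm moves only by the tool drive_tool, never from a script. Its argument "commands" is text: rows parted by semicolons, each of 7 numbers parted by spaces: the shift along the world's x, y, z in units of 0.1 m (1.0 is 0.1 m), then the turn, a rotation vector about the world's x, y, z in units of pi/4 rad (1.0 is pi/4 rad), then the opening in per cent of the stroke, from 0 (shut) to 100 (fully open). A call has 1 to 20 rows; each row shifts and turns the commanded pose from where the row before left it; what a row does not reach is not made up. A row lasts 1/12 s, in which the tool goes at most 41.7 mm and 7.16 degrees, less where a joint would pass 70% of its speed; a pose out of reach is approached as far as the arm can. A call with a number of a shift or a turn outside -1 to 1 is refused whole. A call with a gripper value outside its range is refused whole. The fingers move at their own pace and stop on an object; "force" is the grip in N (left out, the last holds). Time passes only in rows, so rows that do not move let the fingers close. It gives the time, the measured TCP pose, the force, the opening and the grip force at its end, in the units of the state.
- sense(): the state, without advancing time (a new reading comes with each control period).
- capture(name): name is "scene" or "side" or "wrist"; returns a dict with "pixels" (400x640x3 uint8, blue, green, red), "fov_y" (degrees; the focal length in pixels is half the picture's height over the tangent of half this angle, whatever the lens; pixels are square), "cx", "cy" (the principal point, pixels), "k1" (the pictures are not rectified: a ray, as slopes to the right and down, at radius r is drawn at 1 + k1 r^2 times it, then the intrinsics apply), "position" and "attitude" of the camera in the world; the wrist camera has in their place "tool_from_camera" (4x4, takes a point from camera to tool coordinates, whose origin is the TCP and whose axes are the flange's). Camera axes: x right, y down, z forward; pixel columns grow to the right and rows downward; lengths in mm; the calibration is good to about 2 mm. A picture is of the moment at which its call begins: read the wrist's pose just before it. There is no depth.
- finish_job(): hands the job in; it is judged then, once.
Trained networks look in a picture, given as the dict that the camera call returned (one of the last four; its "shot" number tells which), for a name from the list of things; names that differ only in an ending like _2 or _b are one class to them, and where a whole thing is asked for, a point or a joint stands for the part that bears it (a point fixed in the world has none). Each returns a list of dicts, best first, with "confidence" (0 to 1); they miss things now and then, are a little off and sometimes report something else, mostly with a low value. They report only what shows in the picture. A call takes as long as a camera call. They do not tell look-alikes from the thing itself.
- boxes_of(picture, name): "position" ([column, row] in pixels, amid what is visible of it).
The state is a dict: "time_s": time; "joints": joint angles; "dq": joint speeds; "tau": joint torques, N m; "eef_pos": TCP position; "ee_rot": TCP orientation; "force": force on the tool from outside, world axes, zero at the start; "wrist_torque": the same for the moment, N m; "grip_width": opening from 0.0 (shut) to 1.0 (fully open); "grip_force": force on a finger pad.
Only numpy, scipy, OpenCV 4.12 (cv2) and the standard library are available. Lean on these libraries where they do the work, as an engineer would, in place of code of your own. Each camera call takes 0.05 s, during which the arm holds its last target. There are 200 camera calls.

## Working session

There is one attempt and no reset: what is moved stays moved. The work goes in short steps, Python scripts to look and compute and a tool call to move; the robot and the scene stay as the last step left them, time stands still between calls to the robot, and variables do not carry over. Pictures are saved under pics/ and viewed, at most 10 in all, crops included, and the job is handed in when it is done.

Besides the shell and the picture viewer there is one more tool, called after "Call:" in YAML: its name, and indented under it one key for each argument. drive_tool: Moves the arm, as the interface text tells. Shifts and turns lie within -1 to 1; 1 stands for 0.1 m of shift or pi/4 rad of turn. Its arguments: {"type":"object","properties":{"commands":{"type":"string"},"force":{"type":"number"}},"required":["commands"]}

```bash
mkdir -p pics; ls
cat > h.py <<'E'
import numpy as np, cv2
from scipy.spatial.transform import Rotation as R
from rig import sense, capture, finish_job, boxes_of, tips_ahead
def q2R(q): return R.from_quat([q[1],q[2],q[3],q[0]]).as_matrix()
def campose(p,s=None):
    if 'tool_from_camera' in p:
        T=np.eye(4);T[:3,:3]=q2R(s['ee_rot']);T[:3,3]=s['eef_pos']
        T=T@np.array(p['tool_from_camera']);return T[:3,:3],T[:3,3]
    a=np.array(p['attitude']);return (a if a.shape==(3,3) else q2R(a)),np.array(p['position'])
def f_of(p): return 200/np.tan(np.radians(p['fov_y'])/2)
def ray(p,uv,s=None):
    A,c=campose(p,s);f=f_of(p);d=np.array([(uv[0]-p['cx'])/f,(uv[1]-p['cy'])/f]);m=d.copy()
    for _ in range(30): m=d/(1+p['k1']*(m@m))
    return c,A@np.array([m[0],m[1],1])
def at(p,uv,z,s=None):
    c,d=ray(p,uv,s);return c+d*(z-c[2])/d[2]
def proj(p,X,s=None):
    A,c=campose(p,s);x=A.T@(np.array(X,float)-c);m=x[:2]/x[2];m=m*(1+p['k1']*(m@m));f=f_of(p)
    return np.array([p['cx'],p['cy']])+f*m
E
python3 - <<'E'
from h import *
import pickle
for n in ("scene","side","wrist"):
    s=sense();p=capture(n);cv2.imwrite(f"pics/{n}0.png",p['pixels'])
    pickle.dump((p,s),open(f"{n}0.pkl","wb"))
    print(n,{k:(np.round(v,3).tolist() if not isinstance(v,(int,float)) else v) for k,v in p.items() if k!='pixels'})
    for o in ("canister","lid","bar","fence","half_dot","mouth"):
        print(o,[(np.round(b['position']).tolist(),round(b['confidence'],2)) for b in boxes_of(p,o)[:4]])
print(sense(),tips_ahead)
E
```

```text
pics
scene {'fov_y': 45.065371310409674, 'cx': 326.1094373147894, 'cy': 208.27365697126595, 'k1': -0.0771750336755236, 'position': [1410.544, 468.872, 912.907], 'attitude': [-0.203, 0.419, 0.798, -0.382], 'shot': 1}
canister [([374.0, 253.0], 0.93), ([449.0, 222.0], 0.58), ([309.0, 236.0], 0.43)]
lid [([298.0, 191.0], 0.77), ([394.0, 208.0], 0.7)]
bar [([294.0, 190.0], 0.7)]
fence [([380.0, 281.0], 0.74), ([221.0, 194.0], 0.18)]
half_dot [([448.0, 217.0], 0.87), ([377.0, 253.0], 0.69)]
mouth [([375.0, 253.0], 0.86), ([451.0, 222.0], 0.8)]
side {'fov_y': 44.527809356942704, 'cx': 316.8804810433498, 'cy': 200.4282425002609, 'k1': -0.14491195231028317, 'position': [166.787, 586.582, 686.4], 'attitude': [0.12, -0.23, 0.872, -0.415], 'shot': 2}
canister [([345.0, 336.0], 0.96), ([271.0, 254.0], 0.73)]
lid [([402.0, 181.0], 0.78)]
bar [([268.0, 253.0], 0.71), ([402.0, 180.0], 0.57), ([276.0, 176.0], 0.53)]
fence [([234.0, 284.0], 0.73), ([402.0, 180.0], 0.65)]
half_dot [([271.0, 245.0], 0.71), ([342.0, 333.0], 0.55), ([357.0, 124.0], 0.18)]
mouth [([344.0, 337.0], 0.62), ([401.0, 182.0], 0
[... 394 characters left out ...]
s': array([-1.56743261e+00,  3.12875017e-01,  1.49772672e+00, -5.04355822e-05,
        1.33102299e+00, -2.23366869e-01]), 'dq': array([-1.36073143e-03,  2.86932231e-04, -9.55332701e-05, -5.05849345e-04,
        1.37187115e-03,  8.11479066e-05]), 'tau': array([-1.02580702e-05, -4.12171519e+01, -2.59903908e+01, -1.68920096e-04,
        4.93804710e-04, -3.74931062e-06]), 'eef_pos': array([ 118.00823943, -511.55091875,  218.49689543]), 'ee_rot': array([-1.86321746e-05,  9.93580356e-01,  1.13128575e-01, -2.25873421e-05]), 'force': array([-0.67104757, -0.24530135,  0.19262616]), 'wrist_torque': array([-0.00192228, -0.0562622 , -0.0009551 ]), 'grip_force': 0.0, 'grip_width': 0.997087129625237} 17.0
```

View pics/scene0.png

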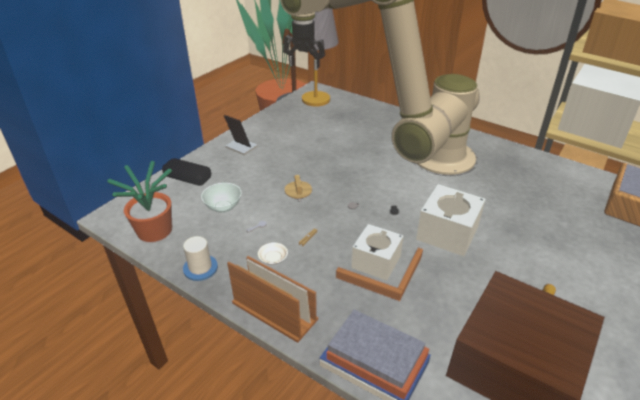

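View pics/side0.png

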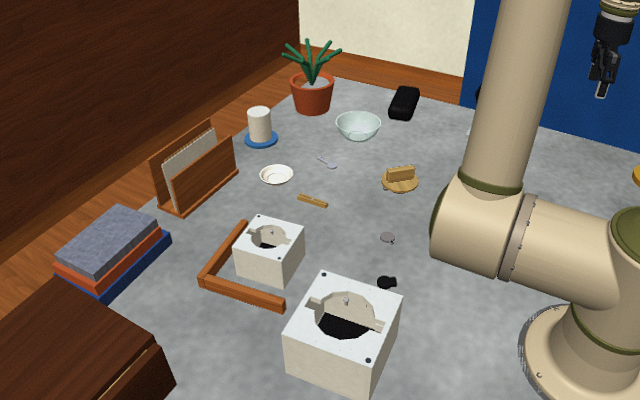

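The scene view shows two canisters: the small one by the fence at (376,252) and a larger one at (451,218). In the side view they are at (270,250) and (343,335). There is one lid, at scene (298,188) and side (400,180). I choose the small canister by the fence. Next I'll check a close crop and rough positions.

Run:
```python
from h import *
import pickle
(ps,s),(pd,_)=[pickle.load(open(n+"0.pkl","rb")) for n in("scene","side")]
a=cv2.resize(ps['pixels'][215:305,325:435],None,fx=5,fy=5,interpolation=2)
b=cv2.resize(pd['pixels'][205:320,190:320],None,fx=4,fy=4,interpolation=2)
w=390
a=cv2.resize(ps['pixels'][215:305,330:430],None,fx=4,fy=4,interpolation=2)
b=cv2.resize(pd['pixels'][205:315,190:290+18],None,fx=3.39,fy=3.39,interpolation=2)
H=max(a.shape[0],b.shape[0]);o=np.zeros((H,a.shape[1]+b.shape[1],3),np.uint8);o[:a.shape[0],:a.shape[1]]=a;o[:b.shape[0],a.shape[1]:]=b
cv2.imwrite("pics/crop0.png",o);print(o.shape)
def tri(u,v):
    c1,d1=ray(ps,u);c2,d2=ray(pd,v);d1/=np.linalg.norm(d1);d2/=np.linalg.norm(d2)
    t=np.linalg.lstsq(np.c_[d1,-d2],c2-c1,rcond=None)[0];x,y=c1+d1*t[0],c2+d2*t[1];return np.round((x+y)/2),np.round(np.linalg.norm(x-y),1)
print("can",at(ps,(376,243),75),at(pd,(270,235),75),"big",at(ps,(452,207),75),at(pd,(346,312),100))
print("fencecorner in",tri((400,291),(207,277)))
for n,u,v in(("lid",(298,186),(400,180)),("bowl",(222,198),(358,126)),("dish",(273,254),(276,175)),("key",(256,226),(327,162)),("tag",(353,205),(387,237)),("peg",(309,237),(313,200)),("cap",(394,210),(386,282))): print(n,at(ps,u,8).round(),at(pd,v,8).round())
```

```text
(373, 800, 3)
can [594.16214189  65.7551159   75.        ] [582.05805253  63.68185226  75.        ] big [344.50578379 167.80341426  75.        ] [369.20442775 170.58738408 100.        ]
fencecorner in (array([656., 172.,  21.]), np.float64(4.6))
lid [ 439. -303.    8.] [ 468. -297.    8.]
bowl [ 623. -458.    8.] [ 665. -474.    8.]
dish [ 724. -172.    8.] [ 734. -174.    8.]
key [ 663. -285.    8.] [ 654. -280.    8.]
tag [ 422. -108.    8.] [ 416. -104.    8.]
peg [ 614. -133.    8.] [ 608. -135.    8.]
cap [373.   6.   8.] [369.   8.   8.]
```

View pics/crop0.png

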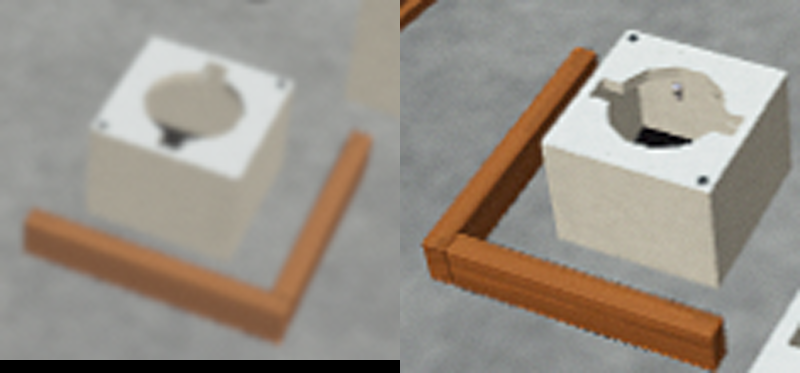

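The crop shows the small canister with its slots along the far direction, its dots at the (+x,-y) and (-x,+y) corners, and an L-shaped fence behind and to the left. This confirms the choice. Now I'll fit the poses.

```bash
cat > fit.py <<'E'
from h import *
from scipy.optimize import least_squares
def fitpose(obs,x0):
    # obs: list of (pic,state,local pt,uv) ; pose x,y,yaw
    def W(q,L): c,s=np.cos(q[2]),np.sin(q[2]);return [q[0]+c*L[0]-s*L[1],q[1]+s*L[0]+c*L[1],L[2]]
    r=least_squares(lambda q:np.concatenate([proj(p,W(q,L),s)-uv for p,s,L,uv in obs]),x0,x_scale=[10,10,.1],loss='soft_l1')
    return r.x,np.abs(r.fun).reshape(-1,2).max(1).round(1)
E
python3 - <<'E'
from fit import *
import pickle
ps,pd=[pickle.load(open(n+"0.pkl","rb"))[0] for n in("scene","side")]
S=lambda x,y:(ps,None,(330+x/4-.4,215+y/4-.4)); D=lambda x,y:(pd,None,(190+(x-400)/3.39-.35,205+y/3.39-.35))
mk=lambda L:[(o[0],None,l,np.array(o[2])) for l,o in L]
F=[((0,0,30),S(272,290)),((0,-160,30),S(36,209)),((15,-160,30),S(24,228)),((-160,0,30),S(352,131)),((-160,15,30),S(371,140)),((15,15,30),S(280,316)),
 ((0,0,30),D(462,236)),((0,-160,30),D(597,54)),((15,-160,30),D(580,48)),((15,15,30),D(424,244)),((-160,0,30),D(724,318)),((-160,15,30),D(714,341))]
C=[((-50,-50,75),S(152,37)),((-50,50,75),S(295,84)),((50,50,75),S(235,179)),((50,-50,75),S(88,124)),
((50,-50,75),D(628,30)),((-50,-50,75),D(787,70)),((-50,50,75),D(712,190)),((50,50,75),D(543,146))]
for sub in("both","scene","side"):
  for n,L,x0 in(("fence",F,(656,150,0)),("can",C,(585,65,0))):
    o=[a for a in mk(L) if sub=="both" or (a[0] is ps)==(sub=="scene")]
    q,e=fitpose(o,x0);print(sub,n,q.round(3),e)
E
```

```text
both fence [6.56647e+02 1.67135e+02 1.39000e-01] [0.4 0.9 1.9 0.9 1.5 2.1 1.4 1.  1.1 1.1 0.5 0.9]
both can [5.83672e+02 6.60380e+01 1.38000e-01] [0.2 0.6 1.1 1.1 0.7 0.4 0.2 1.6]
scene fence [6.59793e+02 1.67030e+02 1.47000e-01] [0.7 0.8 0.8 0.2 0.7 1.5]
scene can [5.84136e+02 6.50280e+01 1.08000e-01] [0.4 0.3 0.1 0.5]
side fence [6.54846e+02 1.68186e+02 1.37000e-01] [0.7 0.8 0.5 0.7 1.  0.2]
side can [5.82868e+02 6.72620e+01 1.53000e-01] [0.4 0.2 0.6 0.6]
```

Call:
drive_tool:
  commands: "0.19 0.28 -0.01 0 0 -0.006 50;0.19 0.28 -0.01 0 0 -0.006 50;0.19 0.28 -0.01 0 0 -0.006 50;0.19 0.28 -0.01 0 0 -0.006 50;0.19 0.28 -0.01 0 0 -0.006 50;0.19 0.28 -0.01 0 0 -0.006 50;0.19 0.28 -0.01 0 0 -0.006 50;0.19 0.28 -0.01 0 0 -0.006 50;0.19 0.28 -0.01 0 0 -0.006 50;0.19 0.28 -0.01 0 0 -0.006 50;0.19 0.28 -0.01 0 0 -0.006 50;0.19 0.28 -0.01 0 0 -0.006 50;0.19 0.28 -0.01 0 0 -0.006 50;0.19 0.28 -0.01 0 0 -0.006 50;0.19 0.28 -0.01 0 0 -0.006 50;0.19 0.28 -0.01 0 0 -0.006 50;0.19 0.28 -0.01 0 0 -0.006 50;0.19 0.28 -0.01 0 0 -0.006 50;0.19 0.28 -0.01 0 0 -0.006 50;0.19 0.28 -0.01 0 0 -0.006 50"

```text
time_s: 2.72
eef_pos: [498.8, 50.2, 198.5]
ee_rot: [0.0, 0.998, 0.066, 0.0]
force: [-0.4, -1.5, 0.4]
grip_width: 0.503
grip_force: 0.0
```

```bash
cat > look.py <<'E'
from h import *
import pickle,sys
s=sense();p=capture("wrist");n=sys.argv[1];cv2.imwrite(f"pics/{n}.png",p['pixels']);pickle.dump((p,s),open(n+".pkl","wb"))
print(s['time_s'],s['eef_pos'],s['grip_width'])
E
python3 look.py w1
```

```text
2.7167 [498.7651381   50.18350067 198.51002598] 0.5029131648413679
```

View pics/w1.png

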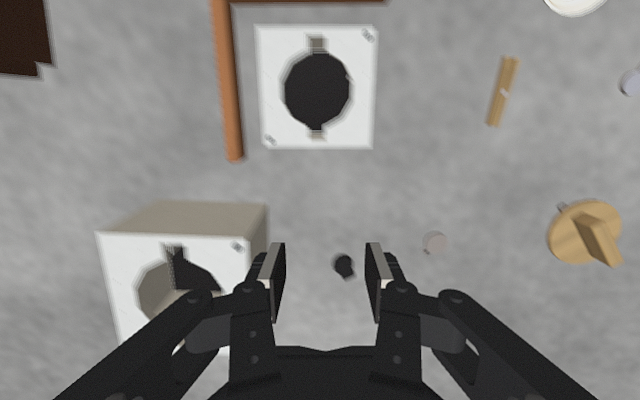

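The wrist view shows the small canister's top corners at (254,26), (378,24), (373,149) and (261,149). The fence's left leg ends near (235,160), the big canister is at lower left, and the lid is at (585,232).

Run:
```python
from fit import *
import pickle
p,s=pickle.load(open("w1.pkl","rb"))
o=[(p,s,l,np.array(u,float)) for l,u in(((50,50,75),(254,25)),((50,-50,75),(378,23)),((-50,-50,75),(373,149)),((-50,50,75),(261,149)))]
print(fitpose(o,(585,65,.138)))
print("left leg end bottom in/top out",at(p,(243,160),0,s),at(p,(226,160),30,s),"far inner bottom",at(p,(240,4),0,s),at(p,(380,4),0,s))
print("big corners",at(p,(97,232),110,s),at(p,(250,236),110,s))
print("lid flange c",at(p,(583,232),22,s),"bar top ends",at(p,(577,216),54,s),at(p,(608,258),54,s))
# fence prediction
q=(656.6,167.1,.139);c,n=np.cos(q[2]),np.sin(q[2])
for L in((-160,0,30),(-160,0,0),(-160,15,30),(0,0,0),(0,0,30),(-80,0,0),(-80,15,30)): print(L,proj(p,[q[0]+c*L[0]-n*L[1],q[1]+n*L[0]+c*L[1],L[2]],s).round())
```

```text
(array([5.89700531e+02, 6.96031105e+01, 1.45348796e-01]), array([2.4, 3.3, 5.2, 4.2]))
left leg end bottom in/top out [499.38452453 151.27423305   0.        ] [503.40046556 162.49517728  30.        ] far inner bottom [664.4622855  162.21500168   0.        ] [684.07701281  16.48790302   0.        ]
big corners [439.07883382 252.28243187 110.        ] [453.6712248  113.41798438 110.        ]
lid flange c [ 470.06750054 -277.59490946   22.        ] bar top ends [ 497.85096161 -230.81311126   54.        ] [ 452.8391035 -286.9318802   54.       ]
(-160, 0, 30) [241. 167.]
(-160, 0, 0) [248. 162.]
(-160, 15, 30) [228. 167.]
(0, 0, 0) [235.  12.]
(0, 0, 30) [226.   2.]
(-80, 0, 0) [242.  92.]
(-80, 15, 30) [220.  91.]
```

Call:
drive_tool:
  commands: "0 0 -0.33 0 0 0 50;0 0 -0.33 0 0 0 50;0 0 -0.33 0 0 0 50;0 0 -0.33 0 0 0 50;0 0 -0.31 0 0 0.006 50;0.1 0.014 0 0 0 0.005 50;0.1 0.014 0 0 0 0 50;0.05 0.007 0 0 0 0 50;0.05 0.007 0 0 0 0 50;0.05 0.007 0 0 0 0 50;0.05 0.007 0 0 0 0 50;0.05 0.007 0 0 0 0 50;0.05 0.007 0 0 0 0 50"

```text
time_s: 3.85
eef_pos: [546.8, 55.5, 35.5]
ee_rot: [-0.0, 0.997, 0.071, -0.002]
force: [-6.4, -1.7, 3.2]
grip_width: 0.499
grip_force: 3.5
```

Call:
drive_tool:
  commands: "0.04 0.0056 0 0 0 0 50;0.04 0.0056 0 0 0 0 50;0.03 0.004 0 0 0 0 50;0 0 0 0 0 0 50"

```text
time_s: 4.18
eef_pos: [558.5, 57.0, 35.4]
ee_rot: [-0.0, 0.997, 0.071, -0.001]
force: [-3.1, 0.4, 0.8]
grip_width: 0.499
grip_force: 1.5
```

Call:
drive_tool:
  commands: "0.02 0.003 0 0 0 0 50;0.02 0.003 0 0 0 0 50;0.01 0.0014 0 0 0 0 50"

```text
time_s: 4.43
eef_pos: [562.8, 57.7, 35.4]
ee_rot: [-0.0, 0.997, 0.071, -0.002]
force: [-13.6, -2.4, 8.2]
grip_width: 0.498
grip_force: 6.9
```

Call:
drive_tool:
  commands: "0.02 0.003 0 0 0 0 50;0.01 0.0014 0 0 0 0 50"

```text
time_s: 4.6
eef_pos: [562.6, 57.9, 35.4]
ee_rot: [-0.0, 0.997, 0.071, -0.006]
force: [-30.6, -5.8, 20.0]
grip_width: 0.499
grip_force: 15.6
```

Call:
drive_tool:
  commands: "-0.2 -0.03 0 0 0 0 50;-0.15 -0.02 0.1 0 0 0 50;0 0 0.35 0 0 0 50;0 0 0.35 0 0 0.14 50;0.1 -0.07 0.1 0 0 0.143 50;0.1 -0.07 0 0 0 0.143 50;0.1 -0.07 0 0 0 0.143 50;0.1 -0.07 0 0 0 0.143 50;0.1 -0.07 0 0 0 0.143 50;0.1 -0.07 0 0 0 0.143 50;0.1 -0.07 0 0 0 0.143 50;0.1 -0.07 0 0 0 0.143 50;0.1 -0.07 0 0 0 0.143 50;0.1 -0.07 0 0 0 0.143 50;0 0 0 0 0 0.143 50;0 0 0 0 0 0.143 50;0 0 0 0 0 0.143 50;0 0 0 0 0 0 50"

```text
time_s: 6.1
eef_pos: [632.2, -16.9, 125.8]
ee_rot: [0.0, 0.654, 0.756, 0.0]
force: [0.2, -0.1, 0.3]
grip_width: 0.496
grip_force: 0.0
```

Run:
```python
from h import *
s=sense();x=q2R(s['ee_rot'])[:,0];print(s['eef_pos'],np.arctan2(x[1],x[0]),s['joints'])
```

```text
[632.23136988 -16.94316907 125.78646647] 1.7150605537742325 [-2.11771643e-01  6.25238627e-01  1.26891236e+00  1.00355248e-04
  1.24640739e+00 -3.56067943e-01]
```

Call:
drive_tool:
  commands: "0 0 -0.3 0 0 0 50;0 0 -0.3 0 0 0 50;0 0 -0.31 0 0 -0.005 50;-0.011 0.08 0 0 0 0 50;-0.011 0.08 0 0 0 0 50;-0.007 0.05 0 0 0 0 50;-0.007 0.05 0 0 0 0 50;-0.007 0.05 0 0 0 0 50;-0.007 0.05 0 0 0 0 50;-0.007 0.05 0 0 0 0 50;-0.006 0.04 0 0 0 0 50;-0.006 0.04 0 0 0 0 50;-0.006 0.04 0 0 0 0 50;-0.004 0.03 0 0 0 0 50;-0.004 0.03 0 0 0 0 50;0 0 0 0 0 0 50"

```text
time_s: 7.43
eef_pos: [624.9, 41.3, 36.9]
ee_rot: [0.002, 0.657, 0.754, 0.0]
force: [-0.5, -5.8, 3.3]
grip_width: 0.5
grip_force: 2.9
```

Call:
drive_tool:
  commands: "-0.004 0.03 0 0 0 0 50;-0.004 0.03 0 0 0 0 50;-0.003 0.02 0 0 0 0 50"

```text
time_s: 7.68
eef_pos: [623.8, 48.7, 36.8]
ee_rot: [0.002, 0.657, 0.754, 0.0]
force: [0.6, -10.3, 4.9]
grip_width: 0.496
grip_force: 5.2
```

Call:
drive_tool:
  commands: "-0.003 0.02 0 0 0 0 50;-0.001 0.01 0 0 0 0 50"

```text
time_s: 7.85
eef_pos: [624.1, 49.0, 37.2]
ee_rot: [0.005, 0.657, 0.754, -0.001]
force: [1.1, -26.7, 4.8]
grip_width: 0.498
grip_force: 13.2
```

Call:
drive_tool:
  commands: "-0.001 0.01 0 0 0 0 50;-0.001 0.01 0 0 0 0 50"

```text
time_s: 8.02
eef_pos: [624.1, 49.1, 37.5]
ee_rot: [0.006, 0.657, 0.754, -0.002]
force: [-0.9, -35.3, 6.3]
grip_width: 0.492
grip_force: 17.5
```

Call:
drive_tool:
  commands: "0.03 -0.2 0 0 0 0 50;0.02 -0.15 0.1 0 0 0 50;0 0 0.35 0 0 0 50;0 0.0 0.4 0 0 0 50;0 0 0.4 0 0 0 50;0 0 0.4 0 0 0 50;0 0 0 0 0 0 50;0 0 0 0 0 0 50"

```text
time_s: 8.68
eef_pos: [628.0, 20.2, 203.5]
ee_rot: [0.003, 0.657, 0.754, 0.002]
force: [-0.4, -0.2, -0.1]
grip_width: 0.501
grip_force: 0.0
```

```bash
python3 look.py w2
```

```text
8.6833 [627.96639512  20.16162222 203.46522814] 0.5009845853152604
```

View pics/w2.png

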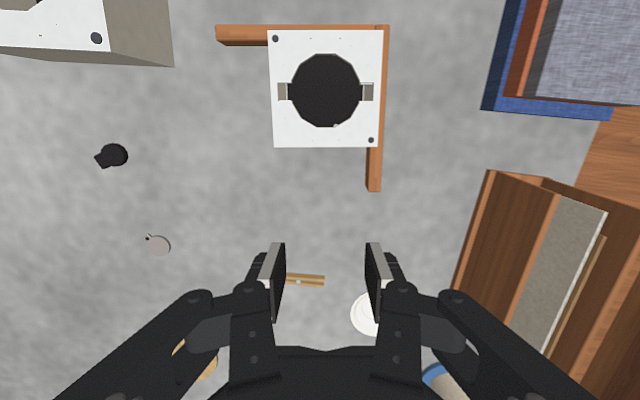

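The wrist view shows the canister flush against both fence legs. Its corners are at (267,30), (382,30), (377,147) and (274,147), and the slots are at (282,91) and (368,91).

Run:
```python
from fit import *
import pickle
p,s=pickle.load(open("w2.pkl","rb"))
o=[(p,s,l,np.array(u,float)) for l,u in(((-50,50,75),(267,30)),((50,50,75),(382,30)),((50,-50,75),(377,147)),((-50,-50,75),(274,147)))]
print(fitpose(o,(617,110,.139)))
d=[((43.5,-43.5,75),(371,140)),((-43.5,43.5,75),(275,38)),((-41,0,75),(281,91)),((41,0,75),(369,91))]
print(fitpose(o+[(p,s,l,np.array(u,float)) for l,u in d],(617,110,.139)))
print("slots",at(p,(282,91),75,s),at(p,(368,91),75,s))
for n in("scene","side"):
    q=capture(n);pickle.dump((q,None),open(n+"1.pkl","wb"));print(n,[(np.round(b['position']).tolist(),round(b['confidence'],2)) for b in boxes_of(q,"lid")[:3]],[(np.round(b['position']).tolist(),round(b['confidence'],2)) for b in boxes_of(q,"bar")[:3]])
```

```text
(array([6.16716318e+02, 1.08983162e+02, 1.41723515e-01]), array([0.4, 0.7, 0.5, 0.3]))
(array([6.16775824e+02, 1.09235433e+02, 1.40518818e-01]), array([0. , 0.9, 0.7, 0.3, 0.5, 0.4, 0.7, 0.9]))
slots [577.58316595 104.3212167   75.        ] [655.58252616 115.12191841  75.        ]
scene [([300.0, 192.0], 0.94)] [([297.0, 190.0], 0.8)]
side [([402.0, 178.0], 0.7)] [([400.0, 182.0], 0.82)]
```

Call:
drive_tool:
  commands: "-0.15 -0.267 0 0 0 -0.087 70;-0.15 -0.267 0 0 0 -0.087 70;-0.15 -0.267 0 0 0 -0.087 70;-0.15 -0.267 0 0 0 -0.087 70;-0.15 -0.267 0 0 0 -0.087 70;-0.15 -0.267 0 0 0 -0.087 70;-0.15 -0.267 0 0 0 -0.087 70;-0.15 -0.267 0 0 0 -0.087 70;-0.15 -0.267 0 0 0 -0.087 70;-0.15 -0.267 0 0 0 -0.087 70;-0.15 -0.267 0 0 0 -0.087 70;-0.15 -0.267 0 0 0 -0.087 70;0 0 0 0 0 0 70;0 0 0 0 0 0 70;0 0 0 0 0 0 70"

```text
time_s: 10.28
eef_pos: [447.2, -299.8, 199.3]
ee_rot: [-0.0, 0.903, 0.43, 0.0]
force: [0.3, -0.1, 0.4]
grip_width: 0.703
grip_force: 0.0
```

```bash
python3 look.py w3
```

```text
10.2833 [ 447.16400434 -299.81963858  199.26525146] 0.7029589873047815
```

View pics/w3.png

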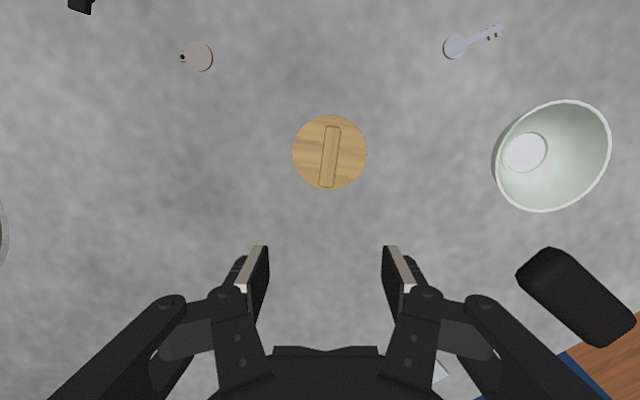

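The lid is in clear view: the flange circle is centred at (329.5,151.5), and the bar runs from (332,126) to (327,188).

Run:
```python
from h import *
import pickle
p,s=pickle.load(open("w3.pkl","rb"))
a,b=at(p,(332.5,126),54,s),at(p,(326.5,188),54,s)
print("bar",a,b,(a+b)/2,np.linalg.norm(a-b),np.arctan2(*(a-b)[1::-1]))
print("flange",at(p,(329.5,151.5),22,s),at(p,(292,151.5),22,s)-at(p,(367,151.5),22,s))
x=q2R(s['ee_rot'])[:,0];print("tool yaw",np.arctan2(x[1],x[0]))
c=(a+b)/2
for n in("scene","side"):
    q=pickle.load(open(n+"1.pkl","rb"))[0];print(n,proj(q,[c[0],c[1],38]))
```

```text
bar [ 489.80029417 -259.45729904   54.        ] [ 444.42540549 -305.96798247   54.        ] [ 467.11284983 -282.71264075   54.        ] 64.9778746583557 0.797758503310142
flange [ 468.70634531 -281.5961787    22.        ] [-66.47891866  53.93684355   0.        ]
tool yaw 0.887954857921338
scene [297.51934594 184.75342881]
side [399.08584449 172.84237953]
```

Call:
drive_tool:
  commands: "0.1 0.085 0 0 0 -0.06 70;0.1 0.085 0 0 0 -0.055 70;0 0 -0.35 0 0 0 70;0 0 -0.35 0 0 0 70;0 0 -0.35 0 0 0 70;0 0 -0.25 0 0 0 70;0 0 -0.15 0 0 0 70;0 0 -0.1 0 0 0 70;0 0 0 0 0 0 70;0 0 0 0 0 0 70"

```text
time_s: 11.17
eef_pos: [467.6, -282.9, 45.0]
ee_rot: [0.0, 0.921, 0.389, 0.0]
force: [0.7, 0.1, -1.0]
grip_width: 0.702
grip_force: 0.0
```

Call:
drive_tool:
  commands: "0 0 -0.02 0 0 0 10;0 0 0 0 0 0 5;0 0 0 0 0 0 5;0 0 0 0 0 0 5;0 0 0 0 0 0 5;0 0 0 0 0 0 5;0 0 0 0 0 0 5;0 0 0 0 0 0 5"
  force: 40

```text
time_s: 11.83
eef_pos: [467.0, -283.3, 42.5]
ee_rot: [0.0, 0.922, 0.388, 0.0]
force: [-0.5, 0.5, 0.1]
grip_width: 0.052
grip_force: 0.0
```

```bash
python3 look.py w4
python3 - <<'E'
from h import *
import pickle
w=pickle.load(open("w4.pkl","rb"))[0]['pixels']
p=capture("side");q=capture("scene")
a=cv2.resize(p['pixels'][90:240,330:470],(400,429),interpolation=2);b=cv2.resize(q['pixels'][130:230,250:350],(400,400),interpolation=2)
o=np.zeros((429,800,3),np.uint8);o[:,:400]=a;o[:400,400:]=b
cv2.imwrite("pics/x4.png",np.hstack([o]))
W=cv2.resize(w,(640,400));cv2.imwrite("pics/c4.png",o)
E
```

```text
11.8333 [ 467.03813958 -283.27126667   42.52363213] 0.05247738909886363
```

View pics/w4.png

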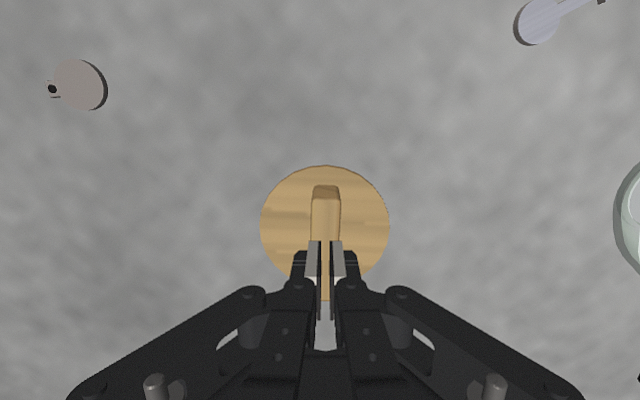

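The fingers have closed behind the bar's near end: the bar shows at (325,185–245) and the flange is centred near (325,232). I'll work out the offset.

Run:
```python
from h import *
import pickle
p,s=pickle.load(open("w4.pkl","rb"))
c=at(p,(325,231),22,s);e=at(p,(325,186),54,s)
print("flange",c,"w",at(p,(260,231),22,s)-at(p,(389.5,231),22,s),"bar far end",e, "flange far/left",at(p,(325,165),22,s))
Rm=q2R(s['ee_rot']);print("in tool",Rm.T@(c-s['eef_pos']),Rm.T@(e-s['eef_pos']))
for X in((0,0,0),(0,0,17),(-11,0,17),(11,0,17),(0,8,0),(11,10,0)): print(X,proj(p,s['eef_pos']+Rm@np.array(X,float),s))
```

```text
flange [ 466.69617529 -284.00468966   22.        ] w [-6.12834147e+01  5.97197504e+01  5.68434189e-14] bar far end [ 494.36811319 -255.62898523   54.        ] flange far/left [ 497.53638397 -252.36715789   22.        ]
in tool [-0.76384649  0.26775984 20.52362463] [ 38.87135278   0.23026047 -11.47584913]
(0, 0, 0) [324.54093381 244.09434186]
(0, 0, 17) [324.58706216 232.16048463]
(-11, 0, 17) [324.57499611 247.43030698]
(11, 0, 17) [324.59956453 216.33530744]
(0, 8, 0) [338.02875342 244.11105343]
(11, 10, 0) [341.74952131 227.02034682]
```

View pics/c4.png

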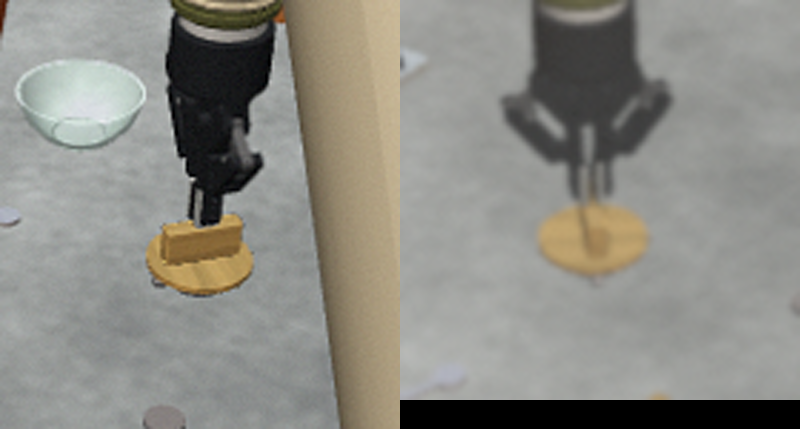

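Run:
```python
from h import *
import pickle
p,s=pickle.load(open("w4.pkl","rb"));ps=pickle.load(open("scene1.pkl","rb"))[0];pd=pickle.load(open("side1.pkl","rb"))[0]
Rm=q2R(s['ee_rot'])
for z in(17,0,-10,-20,-30): print(z,*[proj(p,s['eef_pos']+Rm@np.array([11,y,z],float),s).round() for y in(3,14)],"side",proj(pd,s['eef_pos']+Rm@[0,0,z]).round(),"scene",proj(ps,s['eef_pos']+Rm@[0,0,z]).round())
print("seen tip side (402,169) scene (297,180)")
c=np.array([467,-283.5])
for z in(0,22,54): print("lid z",z,proj(pd,[*c,z]).round(),proj(ps,[*c,z]).round())
import rig;print(rig.tips_ahead)
```

```text
17 [329. 216.] [347. 216.] side [399. 177.] scene [298. 188.]
0 [330. 227.] [349. 227.] side [399. 171.] scene [297. 183.]
-10 [330. 234.] [350. 234.] side [400. 167.] scene [297. 181.]
-20 [330. 242.] [352. 243.] side [400. 164.] scene [297. 178.]
-30 [331. 252.] [353. 252.] side [401. 160.] scene [297. 175.]
seen tip side (402,169) scene (297,180)
lid z 0 [398. 186.] [298. 194.]
lid z 22 [399. 178.] [298. 189.]
lid z 54 [400. 167.] [297. 180.]
17.0
```

Seen against the projections, the fingertips end about 13 mm behind the TCP, above the bar top. So I'll open, go about 22 mm lower while watching the force, and close again.

Call:
drive_tool:
  commands: "0 0 0 0 0 0 60;0 0 0 0 0 0 60;0 0 0 0 0 0 60;0 0 0 0 0 0 60;0 0 -0.05 0 0 0 60;0 0 -0.06 0 0 0 60;0 0 -0.06 0 0 0 60;0 0 -0.05 0 0 0 60;0 0 0 0 0 0 60"

```text
time_s: 12.73
eef_pos: [466.5, -282.7, 19.0]
ee_rot: [-0.001, 0.922, 0.388, -0.0]
force: [0.3, 0.3, -0.3]
grip_width: 0.599
grip_force: 0.0
```

Call:
drive_tool:
  commands: "0 0 0 0 0 0 5;0 0 0 0 0 0 5;0 0 0 0 0 0 5;0 0 0 0 0 0 5;0 0 0 0 0 0 5;0 0 0 0 0 0 5;0 0 0 0 0 0 5"

```text
time_s: 13.32
eef_pos: [467.1, -283.4, 20.8]
ee_rot: [0.0, 0.922, 0.388, 0.0]
force: [-0.1, 0.8, 1.9]
grip_width: 0.182
grip_force: 43.8
```

Call:
drive_tool:
  commands: "0 0 0.1 0 0 0 5;0 0 0.3 0 0 0 5;0 0 0.35 0 0 0 5;0 0 0.35 0 0 0 5;0.1 0.26 0.3 0 0 -0.055 5;0.1 0.26 0 0 0 -0.055 5;0.1 0.26 0 0 0 -0.056 5;0.1 0.26 0 0 0 -0.056 5;0.1 0.26 0 0 0 -0.056 5;0.1 0.26 0 0 0 -0.056 5;0.1 0.26 0 0 0 -0.056 5;0.1 0.26 0 0 0 -0.056 5;0.1 0.26 0 0 0 -0.056 5;0.1 0.26 0 0 0 -0.056 5;0.1 0.26 0 0 0 -0.056 5;0.1 0.26 0 0 0 -0.056 5;0.1 0.26 0 0 0 -0.056 5;0.1 0.26 0 0 0 -0.056 5;0.1 0.29 0 0 0 -0.052 5;0 0 0 0 0 0 5"
  force: 60

```text
time_s: 14.98
eef_pos: [617.4, 114.4, 160.7]
ee_rot: [-0.001, 0.997, 0.072, 0.0]
force: [0.6, 1.0, -2.0]
grip_width: 0.172
grip_force: 61.1
```

Call:
drive_tool:
  commands: "0 0 0 0 0 0 5;0 0 0 0 0 0 5"

```text
time_s: 15.15
eef_pos: [616.8, 109.4, 160.6]
ee_rot: [0.0, 0.997, 0.071, -0.0]
force: [0.6, -0.3, -1.4]
grip_width: 0.172
grip_force: 61.1
```

```bash
python3 look.py w5
python3 - <<'E'
from h import *
s=sense();x=q2R(s['ee_rot'])[:,0];print(np.arctan2(x[1],x[0]),s['joints'],s['grip_force'],s['grip_width'])
E
```

```text
15.15 [616.76836008 109.44837941 160.6446556 ] 0.1716350523331212
0.1416641130719304 [-1.17220354e-02  5.81763326e-01  1.24716021e+00 -2.08159931e-04
  1.31289179e+00  1.41746327e+00] 61.1319637298584 0.16764077531213736
```

View pics/w5.png

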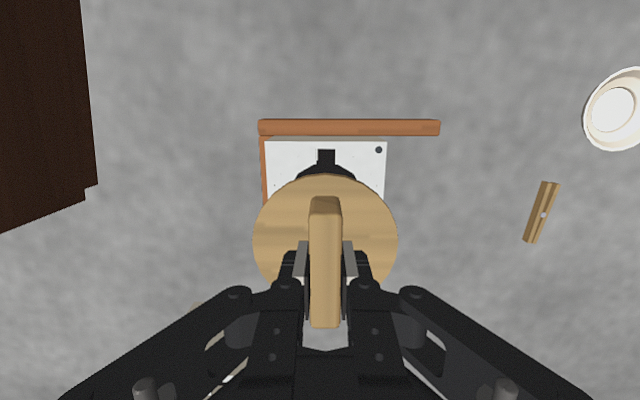

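The lid is held over the canister. The flange spans columns 253–398 with its top at row 173; the slot is at (326,157), the dot at (379,150), and the canister's far corners are at (264,141) and (387,141).

Run:
```python
from h import *
import pickle
p,s=pickle.load(open("w5.pkl","rb"));Rm=q2R(s['ee_rot']);T=lambda w:(Rm.T@(w-s['eef_pos'])).round(1)
for zf in(160,162,164):
    print(zf,"edge far",T(at(p,(325.5,173),zf,s)),"L/R",T(at(p,(253,241),zf,s)),T(at(p,(398,241),zf,s)))
print("bar far",T(at(p,(325,197),193.8,s)))
print("can corners",T(at(p,(264,141),75,s)),T(at(p,(387,141),75,s)),"slot end",T(at(p,(326.5,150),75,s)),"dot",T(at(p,(379,150),75,s)))
c=np.array([616.8,109.3,75]);print("expected centre",T(c))
```

```text
160 edge far [43.   0.5  0.6] L/R [  1.7 -42.5   0.6] [ 1.8 43.6  0.7]
162 edge far [43.5  0.5 -1.4] L/R [  2.7 -41.9  -1.4] [ 2.8 43.  -1.3]
164 edge far [43.9  0.5 -3.4] L/R [  3.7 -41.4  -3.4] [ 3.8 42.5 -3.3]
bar far [ 39.9   0.2 -33.2]
can corners [ 50.3 -49.7  85.6] [50.4 51.  85.6] slot end [43.   1.5 85.6] dot [43.1 44.9 85.6]
expected centre [ 0.   0.1 85.6]
```

Call:
drive_tool:
  commands: "0.003 0 -0.2 0 0 0 5;0 0 -0.2 0 0 0 5;0 0 -0.15 0 0 0 5;0 0 -0.06 0 0 0 5;0 0 -0.04 0 0 0 5;0 0 -0.03 0 0 0 5;0 0 -0.03 0 0 0 5;0 0 -0.02 0 0 0 5;0 0 -0.02 0 0 0 5;0 0 0 0 0 0 5;0 0 0 0 0 0 5"

```text
time_s: 16.12
eef_pos: [617.4, 109.8, 85.7]
ee_rot: [0.0, 0.997, 0.071, 0.0]
force: [-0.1, 0.1, -1.2]
grip_width: 0.17
grip_force: 61.2
```

No contact so far, as expected. Now the last few mm.

Call:
drive_tool:
  commands: "0 0 -0.02 0 0 0 5;0 0 -0.02 0 0 0 5;0 0 -0.01 0 0 0 5;0 0 0 0 0 0 5"

```text
time_s: 16.45
eef_pos: [617.2, 109.7, 80.1]
ee_rot: [-0.0, 0.997, 0.071, -0.0]
force: [-1.1, -0.1, -1.4]
grip_width: 0.172
grip_force: 61.2
```

Call:
drive_tool:
  commands: "0 0 -0.01 0 0 0 5;0 0 0 0 0 0 5;0 0 0 0 0 0 5"

```text
time_s: 16.7
eef_pos: [617.4, 109.7, 79.9]
ee_rot: [0.0, 0.997, 0.071, 0.0]
force: [-2.3, 1.0, 2.0]
grip_width: 0.17
grip_force: 61.7
```

Call:
drive_tool:
  commands: "0 0 0 0 0 0 5;0 0 0 0 0 -0.04 5;0 0 0 0 0 -0.06 5;0 0 0 0 0 -0.06 5;0 0 0 0 0 -0.06 5;0 0 0 0 0 -0.06 5;0 0 0 0 0 -0.06 5;0 0 0 0 0 -0.06 5;0 0 0 0 0 -0.06 5;0 0 0 0 0 -0.04 5;0 0 0 0 0 0 5"

```text
time_s: 17.62
eef_pos: [617.8, 109.6, 79.8]
ee_rot: [0.0, 0.992, -0.126, 0.001]
force: [0.4, 0.3, 1.9]
grip_width: 0.171
grip_force: 61.7
```

Run:
```python
from h import *
s=sense();x=q2R(s['ee_rot'])[:,0];print(np.arctan2(x[1],x[0]),s['eef_pos'],s['force'],s['wrist_torque'])
```

```text
-0.2518780809901577 [617.79420166 109.55231282  79.78500682] [0.41835377 0.28737426 1.90540352] [-0.21682275  0.00584874  0.05324201]
```

Turned 0.394 rad with low torque. Now the remaining 0.39 rad.

Call:
drive_tool:
  commands: "0 0 0 0 0 -0.04 5;0 0 0 0 0 -0.06 5;0 0 0 0 0 -0.06 5;0 0 0 0 0 -0.06 5;0 0 0 0 0 -0.06 5;0 0 0 0 0 -0.06 5;0 0 0 0 0 -0.06 5;0 0 0 0 0 -0.06 5;0 0 0 0 0 -0.04 5;0 0 0 0 0 0 5;0 0 0 0 0 0 5;0 0 0 0 0 0 5"

```text
time_s: 18.62
eef_pos: [617.6, 109.6, 79.8]
ee_rot: [-0.0, 0.949, -0.316, 0.0]
force: [0.8, -0.5, 3.0]
grip_width: 0.172
grip_force: 61.8
```

```bash
python3 look.py w6
python3 - <<'E'
from h import *
s=sense();x=q2R(s['ee_rot'])[:,0];print(np.arctan2(x[1],x[0]),s['force'],s['wrist_torque'],s['grip_force'])
E
```

```text
18.6167 [617.61619072 109.63663638  79.80193485] 0.1719761378609835
-0.6422115477746896 [ 1.65310548 -1.17516607  3.44505441] [-0.37805437 -0.17313667  0.05800801] 61.81387424468994
```

View pics/w6.png

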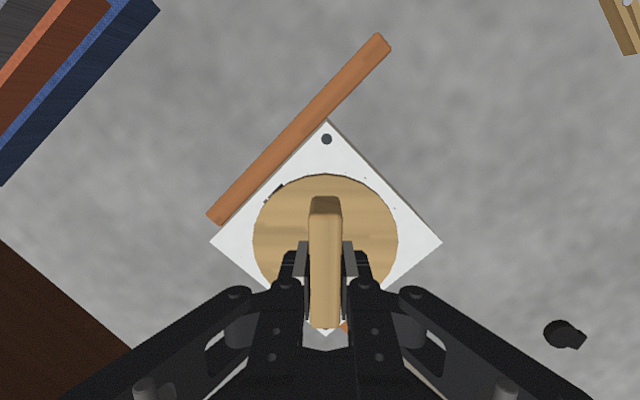

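The bar lines up with the dot at (326,139). The canister's corners are at (326,120), (209,240) and (442,242), and it is still against the fence. One numeric check before handing in.

Run:
```python
from fit import *
import pickle
p,s=pickle.load(open("w6.pkl","rb"))
o=[(p,s,l,np.array(u,float)) for l,u in(((50,-50,75),(326,119.5)),((50,50,75),(209,240)),((-50,-50,75),(442.5,242)),((43.5,-43.5,75),(326,139)))]
print(fitpose(o,(617,110,.139)), "was 616.8 109.2 .1405")
```

```text
(array([6.17316905e+02, 1.09300782e+02, 1.38258921e-01]), array([1.2, 0.2, 1. , 0.8])) was 616.8 109.2 .1405
```

```bash
python3 -c "
from rig import finish_job;print(finish_job())"
```

```text
the job is handed in; nothing more can be done
None
```

The job is handed in: the canister sits snug in the fence corner, and the lid is fully down, turned about 45° clockwise with the bar in line with the dots and still gripped; handing in returned no verdict.

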